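# Dock the laser head on the gas cell

### The job

Dock the white laser head on the steel gas cell: with the fingers only, push it along the black breadboard until its long side lies flush against the aluminium fence bar all along and its nose ring is right up against the round port flange of the cell. Push gently: do not lift or tip the laser head or ram it into the fence or the flange, and leave the other loose things on the breadboard and bench as they are.

Things in the scene. Friction and masses are not known exactly. Their poses are not given: they have to be found in the camera images.
- breadboard: black metal plate fixed to the bench, carrying the fence, the gas cell and the laser head: 300 mm (its x) by 550 mm (its y), 12 mm thick; origin under its centre at bench level, z up; its +x points away from the robot, turned up to 12 degrees either way
- fence: bare aluminium bar bolted on the breadboard, 15 mm wide, 315 mm long, 25 mm high above the plate (30 mm with its screw heads). Axes as the breadboard's: it runs along y; origin on its robot-side face (the one the laser head goes against, facing -x) where it meets the plate, 103 mm from the bar's +y end; in breadboard frame (75, -18, 12) mm
- cell: bright steel box bolted on the breadboard, 138 mm (x) by 144 mm (y), 104 mm high above the plate, with a round gauge on top up to 159 mm; axes as the breadboard's. A round port flange, 56 mm across, stands out of its -y side, 14 mm from the box. Origin on the plate below the flat face of that flange; in breadboard frame (27, 90, 12) mm
- port (a point): centre of the flat face of the port flange, 36 mm above the plate; axes as the breadboard's, +y goes into the cell
- laser: laser head, loose on the breadboard, flat-bottomed: white box, black end plates, 96 mm (x) by 200 mm (y) by 60 mm high, 0.55-0.95 kg; origin at the centre of its underside. A 40 mm nose ring stands out 10 mm on its +y end; two jacks stand out 13 mm on its rear (-y) end at x = +34 mm, the rest of which is flat. Starts up to 18 degrees askew; takes about 3 to 7 N to slide; docked, its axes are the breadboard's
- nose (a point): centre of the front face of the laser head's nose ring (laser x = 0, y = +110 mm, z = +36 mm); touches port when docked
- fence_side (a point): middle of the laser head's long side that goes to the fence (laser x = +48 mm, y = 0, z = +12 mm)
- lens_post: lens in a black ring on a steel post, loose bystander, 106 mm high, round foot 40 mm across; stands on the breadboard beyond the fence; origin under its foot
- dust_cap: red plastic dust cap, loose bystander, 46 mm across, 16 mm high, on the robot's side of the cell on the breadboard; origin under its centre
- hex_driver: orange-handled hex driver, loose bystander, 170 mm long, lying on the bench between robot and breadboard; its x axis runs along it
- post_holder: black cylinder, loose bystander, 25 mm across, 50 mm high, standing on the bench off the breadboard's -y end; origin under its centre
- screw_tray: blue divided tray, loose bystander, 75 by 110 by 26 mm, on the bench to one side; origin under its centre
- goggles: black laser goggles with amber lenses, loose bystander, 44 mm high, about 140 mm wide, on the bench to one side; origin under the middle
- multimeter: yellow handheld meter, loose bystander, lying, 170 by 82 by 41 mm, on the bench to one side; origin under its centre
Things that resemble listed ones, but are neither listed nor needed, are in the scene too. There is more than one size of the laser; the one meant has the size given above.

How it is judged:
At the end, for the whole second after the job is handed in: the nose ring is within 3 mm of the flange face, the middle of the laser head's long side within 3 mm of the fence and that side parallel to it within 1.1 degrees, the laser head flat on the breadboard and at rest (y of nose in the frame of port above -0.003 m and x of fence_side in the frame of fence above -0.003 m and angle between the y axis of laser and the y axis of breadboard, either way round below 0.02 rad and z of laser in the frame of breadboard below 0.014 m and angle between laser's own z axis and vertical below 0.03 rad and linear speed of laser below 0.005 m/s); the robot touches nothing.
It fails at once if the laser head is lifted or tipped (z of laser in the frame of breadboard above 0.02 m or angle between laser's own z axis and vertical above 0.12 rad).
It fails at once if the laser head is rammed or pressed with more than 40 N into the cell or the fence (contact force between laser and cell above 40 N or contact force between laser and fence above 40 N).
It fails at once if another loose thing is shifted by more than 20 mm or knocked over (distance of any of lens_post, dust_cap, hex_driver, post_holder, screw_tray, goggles, multimeter from where it was at the start of the episode above 0.02 m or angle between any of lens_post, post_holder's own z axis and vertical above 0.3 rad).
It fails at once if the laser head is pushed with something other than the fingers (contact force between the arm and laser above 4 N).
It also fails if it takes over 51 s, if anything falls off the work surface, if the arm or the gripper's body presses on something with over 40 N, if the wrist force passes 120 N, or if a joint passes its speed limit or range.

### The arm

A 6-joint arm with a two-finger parallel gripper is mounted at the origin on the work surface. World frame = base frame: x ahead of the robot, y to its left, z up, the work surface at z = 0. Lengths are in m, angles in rad, forces in N, time in s.
With the tool pointing down it reaches from about 0.25 to 0.775 m from the base axis. Payload 4 kg.
Tool frame: the origin (TCP) lies at the very end of the fingers, on their centre line; the grasp point (between the pads) lies 19 mm behind it; x points along the fingers, y is the direction in which the jaws open and shut, and the axes are right-handed (so a half turn about x gives the same grasp; the last joint's range is limited). The gripper opens to 94 mm and grips with 3 to 60 N. Pads are 16 mm wide; open, the fingers measure 119 mm over their backs; the gripper's body (75 mm by 177 mm) begins 78 mm behind the grasp point.
Start: joints at [-1.22, 0.087, 1.371, -0, 1.684, -0.103], TCP at [0.241, -0.494, 0.206] pointing down, gripper open.
Joint ranges: [-3.1, 3.1], [-0.76, 2.03], [0.27, 2.55], [-1.08, 4.22], [0.17, 2.65], [-2.57, 2.57]. Speed limits (rad/s): [2.79, 2.79, 3.14, 3.14, 3.14, 3.14].

### API

Orientations are given as [roll, pitch, yaw] about the fixed x, y, z axes, in that order (R = Rz(yaw) Ry(pitch) Rx(roll)).
In Python, from bench import robot gives the robot as it stands.
- The arm moves only by the tool carry_out, never from a script. Its argument "targets" is a list of rows, each a list of 5 numbers: the closure, from 0 (fully open) to 1 (shut), then the shift along the tool's x, y, z in cm, then the turn about the tool's x in degrees. In form: [[fingers, tx, ty, tz, turn], ...]. A call has 1 to 20 rows; each row shifts and turns the commanded pose from where the row before left it, along the tool's axes as they then stand; what a row does not reach is not made up. A row lasts 1/10 s, in which the tool goes at most 50 mm and 8.59 degrees, less where a joint would pass 70% of its speed; a pose out of reach is approached as far as the arm can. A call is refused whole if a number of a shift passes 5 or a number of a turn 8.59, either way. A call with a gripper value outside its range is refused whole. The fingers move at their own pace and stop on an object; the grip force is fixed at half the most. Time passes only in rows, so rows that do not move let the fingers close. It gives the time, the measured TCP pose, the force and the opening at its end, in the units of the state.
- robot.get_obs(): the state, without advancing time (a new reading comes with each control period).
- robot.snapshot(name): name is "scene" or "top" or "wrist"; returns a dict with "image" (420x560x3 uint8, red, green, blue), "camera_matrix" (3x3 intrinsics, pixels), "pose" (4x4, takes a point from camera to world coordinates). Camera axes: x right, y up, looking along -z (the intrinsics and any distortion apply to the point x, -y, -z); pixel columns grow to the right and rows downward; lengths in m; the calibration is good to about 2 mm. A picture is of the moment at which its call begins. There is no depth.
- robot.close_job(): hands the job in, once; it reports no verdict.
The state is a dict: "time": time; "joint_positions": joint angles; "qvel": joint speeds; "joint_torque": joint torques, N m; "tool_pos": TCP position; "ee_rot": TCP orientation; "wrist_force": force on the tool from outside, world axes, zero at the start; "wrist_torque": the same for the moment, N m; "width": finger opening in m.
Only numpy, scipy, OpenCV 4.12 (cv2) and the standard library are available. Lean on these libraries where they do the work, as an engineer would, in place of code of your own. Each camera call takes 0.05 s, during which the arm holds its last target. There are 200 camera calls.

## Working session

There is one attempt and no reset: what is moved stays moved. The work goes in short steps, Python scripts to look and compute and a tool call to move; the robot and the scene stay as the last step left them, time stands still between calls to the robot, and variables do not carry over. Pictures are saved under pics/ and viewed, about 8 in all and at most 12, crops included, and the job is handed in when it is done.

Besides the shell and the picture viewer there is one more tool, called as name(argument=value, ...), one argument or row to a line, values as JSON. carry_out: Moves the arm, as the interface text tells. Its arguments: {"type":"object","properties":{"targets":{"type":"array","items":{"type":"array","items":{"type":"number"}}}},"required":["targets"]}

```bash
mkdir -p pics; cat > h.py <<'E'
import numpy as np, cv2
from bench import robot
def snap(n,f):
    s=robot.snapshot(n); cv2.imwrite('pics/'+f,s['image'][:,:,::-1]); np.savez('pics/'+f[:-4],K=s['camera_matrix'],P=s['pose']); return s
def load(f):
    d=np.load('pics/'+f+'.npz'); return d['K'],d['P']
def proj(f,p):
    K,P=load(f); q=(np.asarray(p)-P[:3,3])@P[:3,:3]; q=q*[1,-1,-1]; q=q@K.T; return q[...,:2]/q[...,2:]
def ray(f,uv,z):
    K,P=load(f); uv=np.atleast_2d(uv); d=np.c_[uv,np.ones(len(uv))]@np.linalg.inv(K).T*[1,-1,-1]@P[:3,:3].T
    t=(z-P[2,3])/d[:,2]; return P[:3,3]+d*t[:,None]
E
python3 - <<'E'
from h import *
for n in('top','scene'):
    s=snap(n,n+'0.png'); print(s['camera_matrix'],s['pose'],[k for k in s])
o=robot.get_obs(); print(o)
E
```

```text
[[462.5356333    0.         282.89514669]
 [  0.         462.5356333  203.4536856 ]
 [  0.           0.           1.        ]] [[-0.02008665  0.99491673 -0.09867736  0.44160059]
 [-0.99979484 -0.01973119  0.00457696  0.00883457]
 [ 0.00260667  0.09874905  0.99510895  1.3155641 ]
 [ 0.          0.          0.          1.        ]] ['image', 'camera_matrix', 'pose']
[[429.68029588   0.         275.60622899]
 [  0.         429.68029588 210.42720707]
 [  0.           0.           1.        ]] [[-0.45327736 -0.70150932  0.54993119  1.28964653]
 [ 0.89130149 -0.34908042  0.28935187  0.40292123]
 [-0.01101282  0.62131114  0.78348656  1.08561669]
 [ 0.          0.          0.          1.        ]] ['image', 'camera_matrix', 'pose']
{'time': 0.1, 'joint_positions': array([-1.22011923e+00,  8.78853720e-02,  1.37210711e+00, -1.67739072e-05,
        1.68361481e+00, -1.03084241e-01]), 'qvel': array([-7.05694187e-04, -6.66043570e-04, -3.17040786e-03,  2.92861432e-04,
       -2.35727619e-05,  9.92075125e-04]), 'joint_torque': array([ 1.99160982e-03, -3.41252768e+01, -3.03301191e+01,  7.19994097e-02,
        3.04698281e-02, -1.07027633e-04]), 'tool_pos': array([ 0.2409163 , -0.49386718,  0.20441688]), 'ee_rot': array([-1.6656058 ,  1.56878162,  1.92974632]), 'wrist_force': array([-0.82252618, -0.15942303, -0.5218862 ]), 'wrist_torque': array([0.0745343 , 0.00577209, 0.01682791]), 'width': 0.09387242526224317}
```

View pics/top0.png

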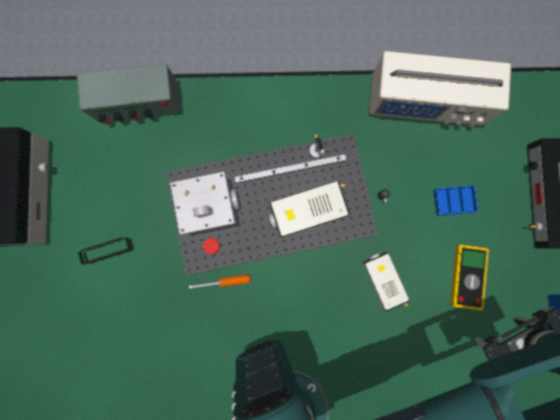

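View pics/scene0.png

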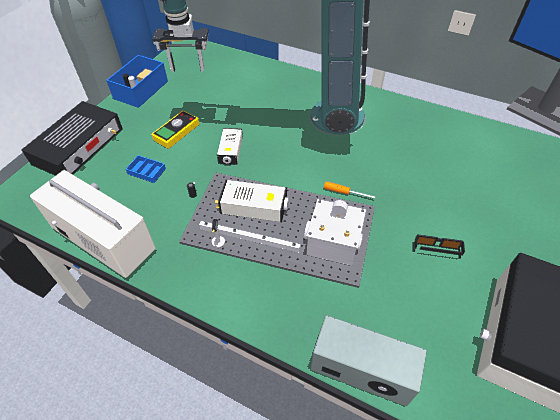

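The top view shows two candidates: a white box on the breadboard at about (310,208) and a smaller one on the bench at about (387,281). The listed laser is on the board and is 96x200 mm. I'll confirm this in an enlarged crop.

```bash
python3 - <<'E'
from h import *
im=cv2.imread('pics/top0.png')[130:320,160:420]
cv2.imwrite('pics/crop1.png',cv2.resize(im,None,fx=3,fy=3,interpolation=cv2.INTER_CUBIC))
E
```

```text
(no output)
```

View pics/crop1.png

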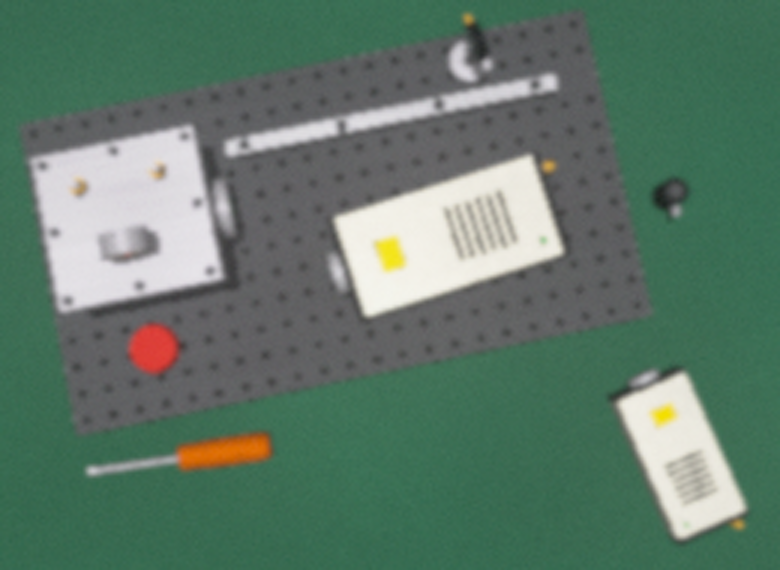

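```bash
cat >> h.py <<'E'
from scipy.optimize import least_squares
def R2(a): return np.array([[np.cos(a),-np.sin(a)],[np.sin(a),np.cos(a)]])
def pose(p,pts):
    pts=np.asarray(pts,float); return np.c_[pts[:,:2]@R2(p[2]).T+p[:2],pts[:,2]]
def fit(f,pts,uv,p0):
    r=least_squares(lambda p:(proj(f,pose(p,pts))-uv).ravel(),p0,loss='soft_l1'); return r.x,r.fun.reshape(-1,2)
E
python3 - <<'E'
from h import *
c=lambda a:np.array([160,130])+(np.array(a)+.5)/3-.5
bp=[[.15,.275,.012],[.15,-.275,.012],[-.15,-.275,.012],[-.15,.275,.012],[.075,.085,.037],[.075,-.23,.037],[.09,-.23,.037],[.09,.085,.037]]
buv=c([(20,127),(583,12),(652,316),(80,435),(231,157),(560,90),(556,74),(225,143)])
B,r=fit('top0',bp,buv,[.45,.1,.15]); print('B',B,np.degrees(B[2]));print(r.round(2))
lp=[[.048,.1,.072],[.048,-.1,.072],[-.048,-.1,.072],[-.048,.1,.072]]
L,r=fit('top0',lp,c([(333,216),(533,154),(565,252),(368,318)]),[.45,0,.2]);print('L',L,np.degrees(L[2]));print(r.round(2))
d=np.r_[R2(B[2]).T@(L[:2]-B[:2]),L[2]-B[2]];print('laser in board',d)
print('goal',[.075-.048,.09-.110])
np.savez('poses',B=B,L=L)
g=ray('top0',c([(670,205),(153,349),(545,167),(465,62)]),[.05,.028,.05,.012]);print(g)
E
```

```text
B [0.57232368 0.03526333 0.18579144] 10.645065510078503
[[-0.04 -0.5 ]
 [ 0.53 -0.71]
 [ 0.91  0.23]
 [-0.65  0.96]
 [-0.7   0.28]
 [-0.19 -0.09]
 [-0.02  0.09]
 [ 0.25 -0.26]]
L [ 0.55157047 -0.06879721  0.28459905] 16.30632448101792
[[-1.7   0.35]
 [ 1.95 -0.94]
 [ 2.36  0.02]
 [-2.73  0.31]]
laser in board [-0.03961858 -0.09843607  0.09880761]
goal [0.026999999999999996, -0.020000000000000004]
[[ 0.57672201 -0.27296277  0.05      ]
 [ 0.45479754  0.205396    0.028     ]
 [ 0.61416768 -0.15932705  0.05      ]
 [ 0.72198371 -0.09125155  0.012     ]]
```

```bash
cat >> h.py <<'E'
from scipy.spatial.transform import Rotation as Ro
def state():
    o=robot.get_obs(); R=Ro.from_euler('xyz',o['ee_rot']).as_matrix(); B=np.load('poses.npz')['B']
    b=R2(B[2]).T@(o['tool_pos'][:2]-B[:2])
    bx=R2(B[2])[:,0]; y=R[:2,1]; ang=np.degrees(np.arctan2(y[1],y[0])-B[2])
    F=R2(B[2]).T@o['wrist_force'][:2]
    print('t',o['time'],'tcp board',b.round(4),'z',o['tool_pos'][2].round(4),'tool y deg in board',ang.round(2),'F',F.round(1),o['wrist_force'][2].round(1),'w',o['width'].round(3),'q',o['joint_positions'].round(2))
    return o,R,B
def go(bx,by,z):
    o,R,B=state(); t=np.r_[R2(B[2])@[bx,by]+B[:2],z]; print('to',(bx,by,z),'tool cm',(R.T@(t-o['tool_pos'])*100).round(2))
E
python3 -c "
from h import *
o,R,B=state();print(R.round(3));go(-.13,-.09,.206)"
```

```text
Traceback (most recent call last):
  File "h.py", line 24, in state
    print('t',o['time'],'tcp board',b.round(4),'z',o['tool_pos'][2].round(4),'tool y deg in board',ang.round(2),'F',F.round(1),o['wrist_force'][2].round(1),'w',o['width'].round(3),'q',o['joint_positions'].round(2))
                                                                                                                                                                ^^^^^^^^^^^^^^^^
AttributeError: 'float' object has no attribute 'round'
```

```bash
sed -i "s/o\['width'\].round(3)/round(o['width'],3)/" h.py; python3 -c "
from h import *
o,R,B=state();print(R.round(3));go(-.13,-.09,.206)"
```

```text
t 0.1 tcp board [-0.4234 -0.4588] z 0.2044 tool y deg in board -74.65 F [-0.8 -0. ] -0.5 w 0.094 q [-1.22  0.09  1.37 -0.    1.68 -0.1 ]
[[-0.001  0.438 -0.899]
 [ 0.002 -0.899 -0.438]
 [-1.    -0.002 -0.   ]]
t 0.1 tcp board [-0.4234 -0.4588] z 0.2044 tool y deg in board -74.65 F [-0.8 -0. ] -0.5 w 0.094 q [-1.22  0.09  1.37 -0.    1.68 -0.1 ]
to (-0.13, -0.09, 0.206) tool cm [ -0.1  -27.79 -38.06]
```

carry_out(
  targets=[
    [0,0,0,0,7.7],
    [0,0,0,0,7.65],
    [0,0,-2.6,-2.1,0],
    [0,0,-2.6,-2.1,0],
    [0,0,-2.6,-2.1,0],
    [0,0,-2.6,-2.1,0],
    [0,0,-2.6,-2.1,0],
    [0,0,-2.6,-2.1,0],
    [0,0,-2.6,-2.1,0],
    [0,0,-2.6,-2.1,0],
    [0,0,-2.6,-2.1,0],
    [0,0,-2.6,-2.1,0],
    [0,0,-2.6,-2.1,0],
    [0,0,-2.6,-2.1,0],
    [0,0,-2.6,-2.1,0],
    [0,0,-2.6,-2.1,0],
  ],
)

```text
time: 1.7
tool_pos: [0.4629, -0.0809, 0.205]
ee_rot: [-0.302, 1.57, 3.026]
wrist_force: [-0.0, -0.8, -0.2]
width: 0.0941
```

```bash
python3 - <<'E'
from h import *
go(-.13,-.098,.03)
s=snap('wrist','w1.png')
E
```

```text
t 1.7 tcp board [-0.129  -0.0939] z 0.205 tool y deg in board -89.99 F [-0.2 -0.7] -0.2 w 0.094 q [-0.29 -0.09  1.55 -0.    1.68  1.09]
to (-0.13, -0.098, 0.03) tool cm [17.5   0.41  0.09]
```

View pics/w1.png

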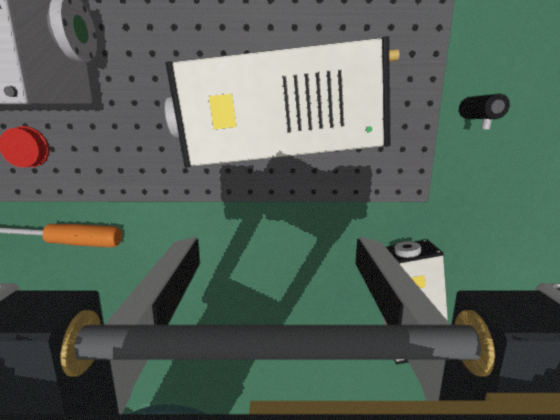

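The wrist view shows the white laser with black end plates, top corners at about (168,62), (387,38), (390,146) and (189,167). Its ring is on the left and the jack is at (393,55). The small decoy lies on the bench at (420,270).

```bash
python3 - <<'E'
from h import *
B=np.load('poses.npz')['B']
lp=[[.048,.1,.072],[.048,-.1,.072],[-.048,-.1,.072],[-.048,.1,.072]]
L,r=fit('w1',lp,np.array([(168,62),(387,38),(390,146),(189,167)]),[.55,-.07,.28]);print(r.round(1))
print('laser in board',R2(B[2]).T@(L[:2]-B[:2]),np.degrees(L[2]-B[2]))
# board check: near edge -y corner in wrist
print(proj('w1',pose(B,[[-.15,-.275,.012],[.027,.09,.048]])))
E
```

```text
[[-1.9 -0.2]
 [ 3.9 -1.1]
 [ 1.6  1.1]
 [-3.9  1.1]]
laser in board [-0.04190215 -0.09812276] 5.784442560089632
[[429.46258053 202.08161051]
 [ 82.1942177   29.86439946]]
```

carry_out(
  targets=[
    [0,3.5,0.2,0,0],
    [0,3.5,0.2,0,0],
    [0,3.5,0,0,0],
    [0,3.5,0,0,0],
    [0,2.0,0,0,0],
    [0,1.3,0,0,0],
    [0,0,0,0,0],
  ],
)

```text
time: 2.45
tool_pos: [0.4618, -0.0858, 0.0304]
ee_rot: [-0.469, 1.566, 2.859]
wrist_force: [0.3, 0.8, -0.5]
width: 0.0939
```

carry_out(
  targets=[
    [0,0,0,-1,0],
    [0,0,0,-1,0],
    [0,0,0,-0.4,0],
    [0,0,0,-0.4,0],
    [0,0,0,-0.4,0],
    [0,0,0,-0.4,0],
    [0,0,0,-0.4,0],
    [0,0,0,-0.4,0],
    [0,0,0,-0.4,0],
    [0,0,0,-0.4,0],
    [0,0,0,-0.4,0],
    [0,0,0,-0.4,0],
    [0,0,0,-0.4,0],
    [0,0,0,-0.4,0],
    [0,0,0,-0.4,0],
    [0,0,0,-0.4,0],
    [0,0,0,-0.4,0],
  ],
)

```text
time: 4.15
tool_pos: [0.5424, -0.0713, 0.0323]
ee_rot: [-0.255, 1.571, 3.072]
wrist_force: [-2.5, -0.7, -2.3]
width: 0.0937
```

```bash
python3 - <<'E'
from h import *
state()
s=snap('wrist','w2.png')
E
```

```text
t 4.15 tcp board [-0.0491 -0.0992] z 0.0323 tool y deg in board -89.99 F [-2.6 -0.3] -2.3 w 0.094 q [-0.23  0.18  1.62 -0.    1.34  1.15]
```

View pics/w2.png

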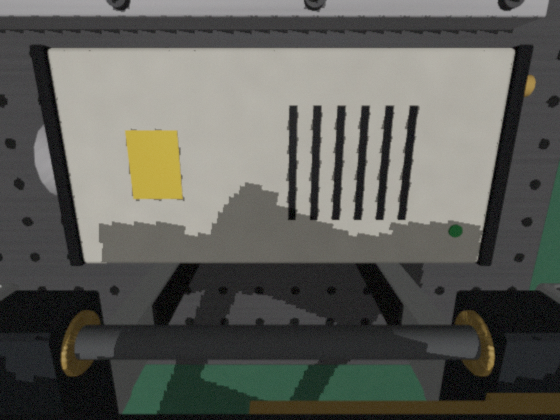

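The laser is now square to the tool. Its top far edge is at row 47, with the fence above it at rows 0-15.

```bash
cat >> h.py <<'E'
lp=[[.048,.1,.072],[.048,-.1,.072],[-.048,-.1,.072],[-.048,.1,.072]]
def las(f,uv):
    B=np.load('poses.npz')['B']; L,r=fit(f,lp,np.array(uv),[.57,-.07,.186]); print(r.round(1).tolist())
    d=R2(B[2]).T@(L[:2]-B[:2]); print('laser board',d.round(4),np.degrees(L[2]-B[2]).round(2),'to go',(np.array([.027,-.02])-d).round(4))
E
python3 -c "
from h import *
las('w2',[(33,47),(530,47),(490,265),(70,265)])
B=np.load('poses.npz')['B'];print(proj('w2',pose(B,[[.075,-.1,.037],[.075,0,.037]])))"
```

```text
[[-5.6, -0.5], [3.6, -0.4], [0.7, 2.9], [-0.6, 3.3]]
laser board [ 0.0075 -0.0995] 0.01 to go [0.0195 0.0795]
[[281.00873801  17.3397025 ]
 [ 73.99563313  17.27119052]]
```

carry_out(
  targets=[
    [0,0,0,-0.3,0],
    [0,0,0,-0.3,0],
    [0,0,0,-0.3,0],
    [0,0,0,-0.3,0],
    [0,0,0,-0.2,0],
    [0,0,0,-0.1,0],
    [0,0,0,-0.1,0],
    [0,0,0,-0.1,0],
  ],
)

```text
time: 5.0
tool_pos: [0.5588, -0.0683, 0.0324]
ee_rot: [-0.04, 1.571, -2.996]
wrist_force: [-2.3, -0.9, -0.4]
width: 0.0936
```

carry_out(
  targets=[
    [0,0,0,-0.1,0],
    [0,0,0,-0.05,0],
  ],
)

```text
time: 5.2
tool_pos: [0.5604, -0.068, 0.0324]
ee_rot: [1.245, 1.571, -1.711]
wrist_force: [-2.4, -0.7, -0.8]
width: 0.094
```

carry_out(
  targets=[
    [0,0,0,-0.05,0],
  ],
)

```text
time: 5.3
tool_pos: [0.5608, -0.0679, 0.0324]
ee_rot: [0.494, 1.571, -2.462]
wrist_force: [-2.7, -0.6, -1.3]
width: 0.0941
```

```bash
python3 -c "
from h import *
state()"
```

```text
t 5.3 tcp board [-0.0304 -0.0993] z 0.0324 tool y deg in board -89.99 F [-2.8 -0.1] -1.3 w 0.094 q [-0.22  0.22  1.58 -0.    1.35  1.16]
```

carry_out(
  targets=[
    [0,0,0,1.0,0],
    [0,0,0,2.0,0],
    [0,-3,0,0,0],
    [0,-4,0,0,0],
    [0,-4,0,0,0],
    [0.62,-1,1.9,0,-6],
    [0.62,0,0,0,-8.4],
    [0.62,0,0,0,-8.4],
    [0.62,0,0,0,-8.4],
    [0.62,0,0,0,-8.4],
    [0.62,0,0,0,-8.4],
    [0.62,0,0,0,-8.4],
    [0.62,0,0,0,-8.4],
    [0.62,0,0,0,-8.4],
    [0.62,0,0,0,-8.4],
    [0.62,0,0,0,-8.4],
    [0.62,0,2.0,3.0,0],
    [0.62,0,2.0,3.0,0],
    [0.62,0,2.0,3.0,0],
    [0.62,0,1.7,3.0,0],
  ],
)

```text
time: 7.3
tool_pos: [0.6343, -0.1969, 0.1535]
ee_rot: [1.166, 1.567, -0.218]
wrist_force: [0.3, -0.1, 0.6]
width: 0.0356
```

```bash
python3 -c "
from h import *
go(.017,-.246,.032)
snap('wrist','w3.png')"
```

```text
t 7.3 tcp board [ 0.018  -0.2396] z 0.1535 tool y deg in board 0.03 F [ 0.3 -0.2] 0.6 w 0.036 q [-0.39  0.35  1.16  0.    1.63 -0.57]
to (0.017, -0.246, 0.032) tool cm [12.15 -0.14  0.62]
```

View pics/w3.png

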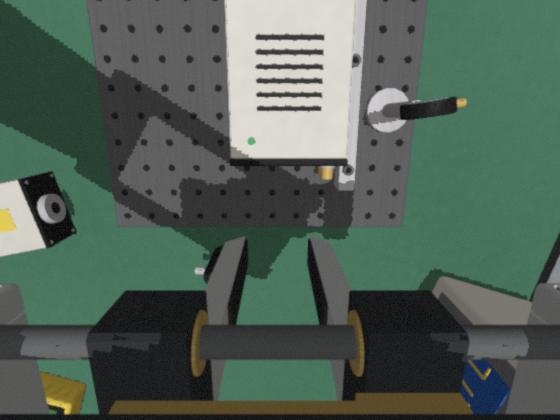

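Nearly flush: the laser's rear end is at row 162, the jack at (326,172), and the fence runs just to the right. The fingers are behind the laser, clear of the jack. Descending now, then pushing along +y.

carry_out(
  targets=[
    [0.62,1,-0.5,0.6,0],
    [0.62,3.5,0,0,0],
    [0.62,3.5,0,0,0],
    [0.62,3,0,0,0],
    [0.62,1.1,0,0,0],
    [0.62,0,0,0,0],
    [0.62,0,0,-1.0,0],
    [0.62,0,0,-1.0,0],
    [0.62,0,0,-0.5,0],
    [0.62,0,0,-0.4,0],
  ],
)

```text
time: 8.35
tool_pos: [0.6242, -0.1734, 0.0331]
ee_rot: [1.021, 1.568, -0.363]
wrist_force: [0.7, -0.6, 0.1]
width: 0.0356
```

carry_out(
  targets=[
    [0.62,0,0,-0.4,0],
    [0.62,0,0,-0.4,0],
    [0.62,0,0,-0.4,0],
    [0.62,0,0,-0.4,0],
    [0.62,0,0,-0.4,0],
  ],
)

```text
time: 8.85
tool_pos: [0.6203, -0.1553, 0.0322]
ee_rot: [0.591, 1.568, -0.795]
wrist_force: [0.9, -5.3, 2.7]
width: 0.0358
```

```bash
python3 -c "
from h import *
state()
snap('wrist','w4.png')"
```

```text
t 8.85 tcp board [ 0.012  -0.1962] z 0.0322 tool y deg in board -0.04 F [-0.1 -5.4] 2.7 w 0.036 q [-0.33  0.37  1.38 -0.    1.39 -0.52]
```

carry_out(
  targets=[
    [0.62,0,0,-0.4,0],
    [0.62,0,0,-0.4,0],
    [0.62,0,0,-0.4,0],
    [0.62,0,0,-0.4,0],
    [0.62,0,0,-0.4,0],
    [0.62,0,0,-0.4,0],
    [0.62,0,0,-0.4,0],
    [0.62,0,0,-0.4,0],
    [0.62,0,0,-0.4,0],
    [0.62,0,0,-0.4,0],
    [0.62,0,0,-0.4,0],
    [0.62,0,0,-0.4,0],
    [0.62,0,0,-0.4,0],
  ],
)

```text
time: 10.2
tool_pos: [0.6106, -0.1037, 0.0321]
ee_rot: [0.593, 1.569, -0.792]
wrist_force: [1.1, -4.3, 3.4]
width: 0.0358
```

```bash
python3 - <<'E'
from h import *
state()
a=snap('wrist','w5.png')['image']; b=snap('top','t5.png')['image'][130:290,160:400]
c=np.zeros((420,280+520,3),np.uint8)
cv2.imwrite('pics/m5.png',np.vstack([cv2.resize(b,(720,480),interpolation=cv2.INTER_CUBIC)[100:350],cv2.resize(a[:270],(720,347))])[:,:,::-1])
E
```

```text
t 10.2 tcp board [ 0.0119 -0.1437] z 0.0321 tool y deg in board -0.01 F [ 0.3 -4.4] 3.4 w 0.036 q [-0.26  0.33  1.43 -0.    1.38 -0.44]
```

View pics/m5.png

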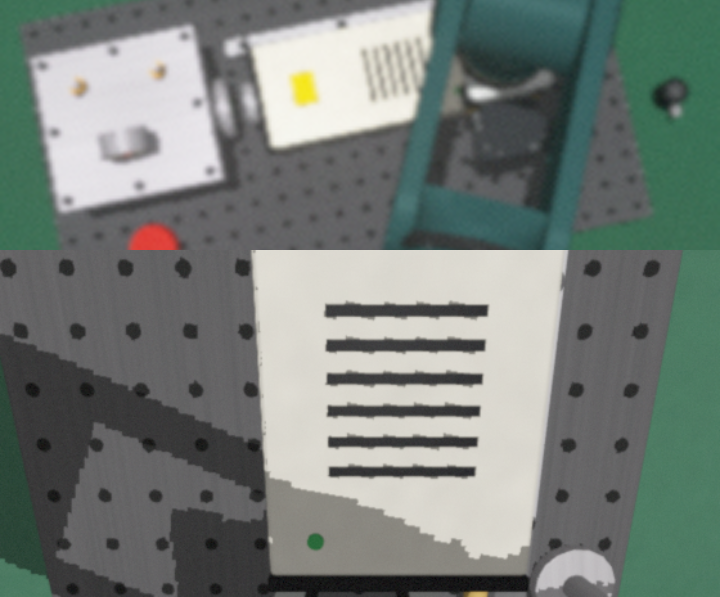

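The nose ring (crop ~247,105) is just short of the flange (~233,105). The long side lies along the fence with little visible gap.

carry_out(
  targets=[
    [0.62,0,0,-0.3,0],
    [0.62,0,0,-0.3,0],
    [0.62,0,0,-0.2,0],
    [0.62,0,0,-0.1,0],
    [0.62,0,0,-0.1,0],
    [0.62,0,0,-0.1,0],
  ],
)

```text
time: 10.9
tool_pos: [0.6084, -0.0931, 0.0318]
ee_rot: [0.379, 1.57, -1.006]
wrist_force: [1.0, -5.8, 4.5]
width: 0.0355
```

carry_out(
  targets=[
    [0.62,0,0,-0.1,0],
  ],
)

```text
time: 11.0
tool_pos: [0.6082, -0.0921, 0.0318]
ee_rot: [0.387, 1.57, -0.999]
wrist_force: [1.0, -5.3, 2.2]
width: 0.0358
```

carry_out(
  targets=[
    [0.62,0,0,-0.1,0],
  ],
)

```text
time: 11.1
tool_pos: [0.608, -0.0911, 0.0317]
ee_rot: [0.361, 1.57, -1.024]
wrist_force: [1.1, -5.1, 4.4]
width: 0.0358
```

carry_out(
  targets=[
    [0.62,0,0,-0.05,0],
  ],
)

```text
time: 11.2
tool_pos: [0.6079, -0.0906, 0.0318]
ee_rot: [0.374, 1.57, -1.011]
wrist_force: [1.8, -6.2, 4.8]
width: 0.0355
```

```bash
python3 - <<'E'
from h import *
state()
E
```

```text
t 11.2 tcp board [ 0.0117 -0.1303] z 0.0318 tool y deg in board -0.01 F [ 0.6 -6.5] 4.8 w 0.035 q [-0.24  0.32  1.45 -0.    1.37 -0.43]
```

Around 2 mm from the predicted contact; I'll go on in 0.5 mm steps until the force rises.

carry_out(
  targets=[
    [0.62,0,0,-0.05,0],
    [0.62,0,0,-0.05,0],
  ],
)

```text
time: 11.4
tool_pos: [0.6077, -0.0896, 0.0317]
ee_rot: [0.359, 1.57, -1.026]
wrist_force: [0.9, -4.4, 4.6]
width: 0.0358
```

carry_out(
  targets=[
    [0.62,0,0,-0.05,0],
  ],
)

```text
time: 11.5
tool_pos: [0.6076, -0.0892, 0.0317]
ee_rot: [0.364, 1.57, -1.021]
wrist_force: [0.4, -5.0, 3.2]
width: 0.0356
```

carry_out(
  targets=[
    [0.62,0,0,-0.05,0],
  ],
)

```text
time: 11.6
tool_pos: [0.6076, -0.0889, 0.0317]
ee_rot: [0.269, 1.569, -1.117]
wrist_force: [1.5, -7.4, 3.3]
width: 0.0357
```

carry_out(
  targets=[
    [0.62,0,0,-0.05,0],
  ],
)

```text
time: 11.7
tool_pos: [0.6076, -0.0889, 0.0317]
ee_rot: [0.174, 1.568, -1.212]
wrist_force: [2.2, -7.6, 3.2]
width: 0.0354
```

carry_out(
  targets=[
    [0.62,0,0,-0.05,0],
  ],
)

```text
time: 11.8
tool_pos: [0.6076, -0.0889, 0.0317]
ee_rot: [0.141, 1.567, -1.244]
wrist_force: [1.5, -8.3, 2.7]
width: 0.0358
```

carry_out(
  targets=[
    [0.62,0,0,-0.05,0],
  ],
)

```text
time: 11.9
tool_pos: [0.6076, -0.0889, 0.0318]
ee_rot: [0.143, 1.566, -1.243]
wrist_force: [2.4, -9.2, 3.0]
width: 0.0357
```

The TCP has stopped while the force climbs from 5 to 9 N, so the nose is on the flange. Retreating to go round for the flush push from the side.

carry_out(
  targets=[
    [0.62,0,0,0.5,0],
    [0.62,0,0,2.0,0],
    [0.62,-4,0,0,0],
    [0.62,-4,0,0,0],
    [0.62,-4,0,0,0],
    [0.62,0,-2.5,-3.1,0],
    [0.62,0,-2.5,-3.1,0],
    [0.62,0,-2.5,-3.1,0],
    [0,0,0,-3.1,6],
    [0,0,0,0,8.4],
    [0,0,0,0,8.4],
    [0,0,0,0,8.4],
    [0,0,0,0,8.4],
    [0,0,0,0,8.4],
    [0,0,0,0,8.4],
    [0,0,0,0,8.4],
    [0,0,0,0,8.4],
    [0,0,0,0,8.4],
    [0,0,0,0,8.4],
    [0,0,0,0,0],
  ],
)

```text
time: 13.9
tool_pos: [0.5145, -0.0033, 0.1505]
ee_rot: [-0.652, 1.568, 2.675]
wrist_force: [-0.2, 0.4, -0.3]
width: 0.0944
```

```bash
python3 - <<'E'
from h import *
go(-.06,-.03,.032)
snap('wrist','w6.png')
E
```

```text
t 13.9 tcp board [-0.0639 -0.0272] z 0.1505 tool y deg in board -89.97 F [-0.1  0.5] -0.3 w 0.094 q [-0.12  0.03  1.54  0.    1.57  1.27]
to (-0.06, -0.03, 0.032) tool cm [11.84  0.3  -0.42]
```

View pics/w6.png

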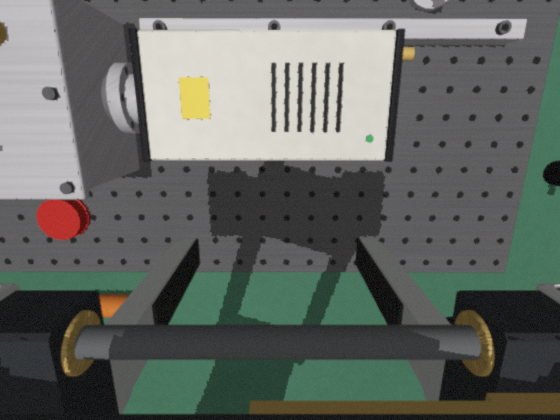

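The nose is at the flange (~125,97), and the side is parallel to the fence along its length. Now the final gentle flush push.

carry_out(
  targets=[
    [0,3.5,0.3,0,0],
    [0,3.5,0,0,0],
    [0,3.5,0,0,0],
    [0,1.3,0,0,0],
    [0,0,0,-1,0],
    [0,0,0,-1,0],
    [0,0,0,-0.6,0],
    [0,0,0,-0.3,0],
    [0,0,0,-0.2,0],
    [0,0,0,0,0],
  ],
)

```text
time: 14.95
tool_pos: [0.5467, -0.0004, 0.0341]
ee_rot: [2.772, 1.57, -0.184]
wrist_force: [-1.0, 0.2, -0.4]
width: 0.0942
```

carry_out(
  targets=[
    [0,0,0,-0.1,0],
    [0,0,0,-0.05,0],
  ],
)

```text
time: 15.15
tool_pos: [0.5474, -0.0002, 0.0335]
ee_rot: [0.718, 1.571, -2.238]
wrist_force: [-0.1, 0.2, 0.4]
width: 0.0941
```

carry_out(
  targets=[
    [0,0,0,-0.05,0],
    [0,0,0,-0.05,0],
  ],
)

```text
time: 15.35
tool_pos: [0.548, -0.0001, 0.0335]
ee_rot: [0.008, 1.57, -2.948]
wrist_force: [-3.9, -0.3, 1.4]
width: 0.0941
```

```bash
python3 - <<'E'
from h import *
state()
E
```

```text
t 15.35 tcp board [-0.0305 -0.0303] z 0.0335 tool y deg in board -90.01 F [-3.9  0.4] 1.4 w 0.094 q [-0.1   0.18  1.62 -0.    1.35  1.28]
```

carry_out(
  targets=[
    [0,0,0,-0.05,0],
    [0,0,0,-0.05,0],
  ],
)

```text
time: 15.55
tool_pos: [0.5482, -0.0001, 0.0335]
ee_rot: [0.045, 1.568, -2.911]
wrist_force: [-6.3, -1.3, 4.2]
width: 0.094
```

carry_out(
  targets=[
    [0,0,0,-0.05,0],
  ],
)

```text
time: 15.65
tool_pos: [0.5482, -0.0002, 0.0335]
ee_rot: [0.026, 1.567, -2.929]
wrist_force: [-7.1, -1.1, 5.1]
width: 0.0945
```

carry_out(
  targets=[
    [0,0,0,-0.05,0],
  ],
)

```text
time: 15.75
tool_pos: [0.5482, -0.0002, 0.0334]
ee_rot: [0.009, 1.565, -2.946]
wrist_force: [-8.2, -2.7, 6.8]
width: 0.0939
```

carry_out(
  targets=[
    [0,0,0,-0.05,0],
  ],
)

```text
time: 15.85
tool_pos: [0.5482, -0.0002, 0.0335]
ee_rot: [0.006, 1.564, -2.949]
wrist_force: [-11.6, -2.8, 7.1]
width: 0.0942
```

The TCP has stalled with the force rising to 12 N, so the laser is seated on the fence. Backing off straight and checking.

carry_out(
  targets=[
    [0,0,0,0.3,0],
    [0,0,0,0.5,0],
    [0,0,0,2.0,0],
    [0,-4,0,0,0],
    [0,-4,0,0,0],
    [0,-4,0,1,0],
    [0,0,0,0,0],
  ],
)

```text
time: 16.55
tool_pos: [0.5172, -0.007, 0.1609]
ee_rot: [2.843, 1.556, -0.112]
wrist_force: [-0.7, 1.0, -0.3]
width: 0.0943
```

```bash
python3 - <<'E'
from h import *
state()
a=snap('wrist','w7.png')['image']
cv2.imwrite('pics/m7.png',cv2.resize(a[0:210,60:460],(800,420),interpolation=cv2.INTER_CUBIC)[:,:,::-1])
snap('top','t7.png')
E
```

```text
t 16.55 tcp board [-0.062  -0.0314] z 0.1609 tool y deg in board -89.99 F [-0.5  1.2] -0.3 w 0.094 q [-0.12  0.02  1.53  0.    1.58  1.26]
```

View pics/m7.png

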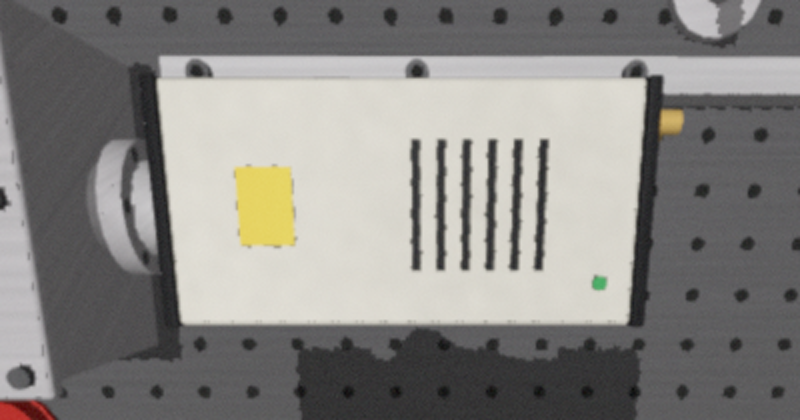

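```bash
python3 - <<'E'
from h import *
B=np.load('poses.npz')['B']
uv=np.array([(157,77),(650,77),(631,325),(179,325)])
uv=(uv+.5)/2-.5+[60,0]
def f(p):
    h=p[3]; return (proj('w7',pose(p[:3],[[.048,h,.072],[.048,-h,.072],[-.048,-h,.072],[-.048,h,.072]]))-uv).ravel()
r=least_squares(f,[.6,0,.186,.094]);L=r.x;print(r.fun.round(1),L[3])
d=R2(B[2]).T@(L[:2]-B[:2]);print('laser board',d,np.degrees(L[2]-B[2]),'to go',np.array([.027,-.02])-d)
# predicted nose line & flange in crop
for p in ([.027,.09,.076],[.027,.09,.020],[.055,.09,.048]): print(p,(proj('w7',pose(B,[p]))[0]-[60,0])*2)
E
```

```text
[-0.8 -1.5  0.2 -0.9 -0.2  1.4  0.8  1.4] 0.09380997511837141
laser board [ 0.02706858 -0.01885799] -0.04659792206397186 to go [-6.85757608e-05 -1.14200988e-03]
[0.027, 0.09, 0.076] [125.6507154  206.34278707]
[0.027, 0.09, 0.02] [179.51937383 212.62504887]
[0.055, 0.09, 0.048] [147.89369452 140.37533899]
```

```bash
python3 -c "
from h import *
print(robot.close_job())"
```

```text
the job is handed in; nothing more can be done
None
```

The laser head is docked and the job is handed in; `close_job` gives no verdict, so the result is from my own checks.

I squared the laser up with a two-finger push on its long side. I then pushed it from the rear along the fence until the nose met the flange, and pressed the side gently against the fence.

- **Contact:** both pushes ended with the arm stalled and the wrist force rising, to about 9 N at the flange and about 12 N at the fence.
- **Position:** the last wrist-camera fit put the laser within about 0.1 mm of the target across the fence and 0.05° from parallel. Along the fence it read 1.1 mm past the flange contact, which cannot be real and is within the camera's roughly 2 mm calibration error.
- **Surroundings:** the gripper was clear, about 16 cm up, at hand-in. I steered clear of the other loose things and saw none of them move. I did not measure their positions again at the end.

The clock read 16.55 s at the last check, against the 51 s limit.

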